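# Set the wind-up game timer on the armrest shelf to five minutes

### The arm

A 7-joint arm with a two-finger parallel gripper is mounted at the origin on the work surface. World frame = base frame: x ahead of the robot, y to its left, z up, the work surface at z = 0. Lengths are in m, angles in rad, forces in N, time in s.
With the tool pointing down it reaches from about 0.375 to 0.925 m from the base axis. Payload 3.1 kg.
Tool frame: the origin (TCP) lies at the very end of the fingers, on their centre line; the grasp point (between the pads) lies 19 mm behind it (grip_depth is the distance from the TCP to the grasp point, in m); z points along the fingers, y is the line along which they close (so a half turn about z gives the same grasp; the last joint's range is limited). The gripper opens to 85 mm and grips with 20 to 120 N. Pads are 22 mm wide; open, the fingers measure 114 mm over their backs; the gripper's body (76 mm by 85 mm) begins 54 mm behind the grasp point. The pads swing forward as they close: fully open they stand 13 mm farther back than shut.
Start: joints at [-1.434, 0.383, 0.044, 1.598, -0.018, 1.161, -0.05], TCP at [0.151, 0.632, 0.231] pointing down, gripper open.
Joint ranges: [-2.61, 2.61], [-0.41, 2.15], [-1.48, 1.57], [0, 2.5], [-1.57, 4.71], [0.05, 1.97], [-2.85, 2.85]. Speed limits (rad/s): [2.79, 2.79, 3.14, 3.14, 3.14, 3.14, 3.14].

### API

Orientations are given as a unit quaternion [x, y, z, w].
In Python, from rig import * gives the robot as it stands.
- The arm moves only by the shell command python3 -m crank 'ROWS' [OPENING]. ROWS is a JSON object whose one key "moves" holds a list of rows, each an object with "delta_pos": the shift along the tool's x, y, z in mm, a list of three; "twist": the turn about the tool's z in units of 6 degrees (1.0 is 6 degrees). In form: {"moves": [{"delta_pos": [dx, dy, dz], "twist": twist}, ...]}. A call has 1 to 8 rows; each row shifts and turns the commanded pose from where the row before left it, along the tool's axes as they then stand; what a row does not reach is not made up. A row lasts 1/8 s, in which the tool goes at most 62.5 mm and 10.7 degrees, less where a joint would pass 70% of its speed; a pose out of reach is approached as far as the arm can. A call is refused whole if a number of a shift passes 62.5 or a number of a turn 1, either way. A call with a gripper value outside its range is refused whole. OPENING is the finger opening in mm, from 0 to 85.4, set as the call begins (- or left out, the last holds). The fingers move at their own pace and stop on an object; the grip force is fixed at half the most. Time passes only in rows, so rows that do not move let the fingers close. It gives the time, the measured TCP pose, the force, the opening and the grip force at its end, in the units of the state.
- get_state(): the state, without advancing time (a new reading comes with each control period).
- snapshot(name): name is "side" or "top" or "wrist"; returns a dict with "frame" (400x640x3 uint8, red, green, blue), "depth" (400x640 float32, m along the optical axis (not along the pixel's ray), 0 where there is no reading), "fx", "fy", "cx", "cy" (pixels), "R" (3x3) and "t" (3): a world point X has camera coordinates R X + t. Camera axes: x right, y down, z forward; pixel columns grow to the right and rows downward; lengths in m; the calibration is good to about 2 mm. The wrist camera is an equidistant fisheye: a pixel r from the principal point sees the ray r / f radians off the axis. A picture is of the moment at which its call begins.
- hand_in(): hands the job in; it is judged then, once.
The state is a dict: "clock": time; "joint_pos": joint angles; "qd": joint speeds; "joint_efforts": joint torques, N m; "tool_pos": TCP position; "orientation": TCP orientation; "wrist_force": force on the tool from outside, world axes, zero at the start; "ft_torque": the same for the moment, N m; "width": finger opening in m; "gripper_force": force on a finger pad.
Only numpy, scipy, OpenCV 4.12 (cv2) and the standard library are available. Lean on these libraries where they do the work, as an engineer would, in place of code of your own. Each camera call takes 0.05 s, during which the arm holds its last target. There are 200 camera calls.

### The job

Set the free-standing wind-up timer on the oak shelf to five minutes the way such clockwork wants it: wind the dial clockwise past the ten-minute mark first, then turn it back to the five-minute mark, and let go. The dial is stiffer than the light timer's hold on the wood, so bear down on it while you turn, firmly but never with more than 25 N, so that the timer itself neither twists round nor slides; leave it standing where it was and do not disturb the things around it.

Things in the scene. Friction and masses are not known exactly. Their poses are not given: they have to be found in the camera images.
- timer: Wind-up timer: round white housing 86 mm across, flat top face 36 mm above the shelf, 0.17 kg, loose on three rubber feet 34 mm from its centre. Origin: centre of its underside, z up. Top edge: 60 fine black minute ticks, a heavier one every five minutes (30 degrees); the longest, at the timer's -x side and carried down the side, is the off mark (zero). Minutes count clockwise from above.
- timer_mark (a point): The off mark: point on the timer's top face, 41 mm from its centre on its -x side.
- timer_grip (a point): Middle of the dial's steel bar grip, on its axis, 51.5 mm above the shelf. Bar 40 mm long (this point's x), 12 wide (y), 22 tall: top 11 mm above this point, foot 11 mm below it on a round skirt 57 mm across, 4 thick, that turns with it. The -x end has a pointer nose and a black line, on the off mark at dial 0. A push on bar or skirt presses the timer onto the shelf; all are rigid.
- timer_dial (a joint): Dial angle in rad: 0 = pointer on the off mark (a stop), growing clockwise from above, 0.1047 a minute: five minutes 0.524, ten 1.047; stop at 5.8. Steady resistance of 0.14 N m either way; stays where left. Unpressed, the housing goes round with the dial; a downward push of 7 to 12 N, by the wood's friction, holds it; 14 to 17 N is ample.
- shelf: Oak cantilever shelf, fixed, 270 mm deep (x), 880 mm wide (y), 32 mm thick. Origin: centre of its underside; its top is at world z = 0.
- dock: Bystander, loose: white plastic remote dock, foot 100 by 74 mm, with a grey release button on its front ledge and a black remote locked in it, leaning back, 185 mm tall in all. Origin: centre of the foot's underside.
- coaster: Bystander, loose: stainless steel coaster disc, 100 mm across, 6 mm thick. Origin: centre of its underside.
- dice_cup: Bystander, loose: glass dice cup 74 mm across and 85 mm tall, with dice in it. Origin: centre of its underside.
- opener: Bystander, loose: yellow plastic bottle cap opener lying flat, 110 mm long (x axis), 42 mm wide at its ring, 10 mm thick. Origin: on its underside, near the middle of its length.
Not all that is in view belongs to the job. What is shaped like the timer but green is not meant.

How it is judged:
On the way, in this order (a step that is already met when the one before it is completed fails the run):
1. the dial has been wound clockwise past the ten-minute mark (value of joint timer_dial above 1.055 rad), for 0.1 s.
2. the dial has been turned back to the five-minute mark (value of joint timer_dial between 0.464 and 0.584 rad), for 0.2 s.
At the end, for the whole second after the job is handed in: The dial, having been past ten minutes, stands at five minutes (0.524 rad) within 0.06 rad (about half a minute); the timer stands upright and at rest, let go, its centre and its off mark each within 12 mm of where they were at the start (all of step 2 and distance of each of timer, timer_mark from where it was at the start of the episode below 0.012 m and angle between timer's own z axis and vertical below 0.05 rad and linear speed of timer below 0.01 m/s and contact force between the fingers and timer below 0.2 N); the robot touches nothing.
It fails at once if the timer slid on the shelf: its centre moved more than 12 mm (distance of timer from where it was at the start of the episode above 0.012 m).
It fails at once if the timer twisted round: its off mark moved more than 12 mm (17 degrees) (distance of timer_mark from where it was at the start of the episode above 0.012 m).
It fails at once if the timer was pressed onto the shelf with more than 25 N (contact force between timer and shelf above 25 N).
It fails at once if the timer was tipped (angle between timer's own z axis and vertical above 0.15 rad).
It fails at once if the dock, coaster, dice cup or opener was moved more than 10 mm (distance of any of dock, coaster, dice_cup, opener from where it was at the start of the episode above 0.01 m).
It also fails if it takes over 56 s, if anything falls off the work surface, if the arm or the gripper's body presses on something with over 40 N, if the wrist force passes 120 N, or if a joint passes its speed limit or range.

## Working session

There is one attempt and no reset: what is moved stays moved. The work goes in short steps, Python scripts to look and compute and a shell command to move; the robot and the scene stay as the last step left them, time stands still between calls to the robot, and variables do not carry over. Pictures are saved under pics/ and viewed, at most 10 in all, crops included, and the job is handed in when it is done.

```bash
mkdir -p pics; python3 - <<'E'
from rig import *
import cv2,numpy as np
s=get_state();print({k:np.round(v,3).tolist() for k,v in s.items()})
for n in("top","side"):
    d=snapshot(n);cv2.imwrite(f"pics/{n}1.png",d["frame"][:,:,::-1]);np.savez(f"{n}1.npz",**d)
    print(n,d["fx"],d["cx"],d["cy"],d["R"],d["t"])
E
```

```text
{'clock': 0.0, 'joint_pos': [-1.434, 0.384, 0.044, 1.6, -0.018, 1.161, -0.05], 'qd': [0.003, 0.001, -0.001, 0.0, 0.003, -0.001, -0.001], 'joint_efforts': [-0.0, -43.345, 1.024, -24.952, 0.011, 0.011, -0.0], 'tool_pos': [0.151, 0.631, 0.23], 'orientation': [0.117, 0.993, -0.001, -0.0], 'wrist_force': [-0.769, 0.132, 0.074], 'ft_torque': [0.031, -0.009, -0.062], 'gripper_force': 0.0, 'width': 0.085}
top 396.4848394927672 315.7135485712899 200.8765338083519 [[ 0.03674851 -0.99930868  0.00563089]
 [-0.97741949 -0.03711572 -0.20802297]
 [ 0.20808816  0.00214079 -0.97810773]] [0.01782653 0.53391868 0.92576306]
side 376.46931573230194 321.776375388541 201.26601974671624 [[-0.9852602  -0.16967065  0.0217764 ]
 [-0.10082531  0.47315593 -0.87519011]
 [ 0.13819044 -0.86448559 -0.4832888 ]] [0.53780626 0.08338794 1.07958849]
```

View pics/top1.png

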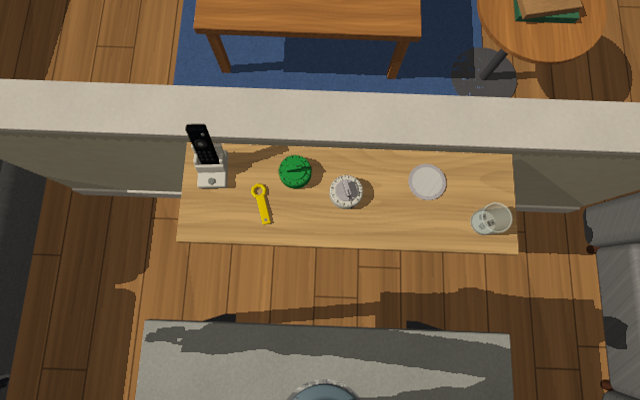

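View pics/side1.png

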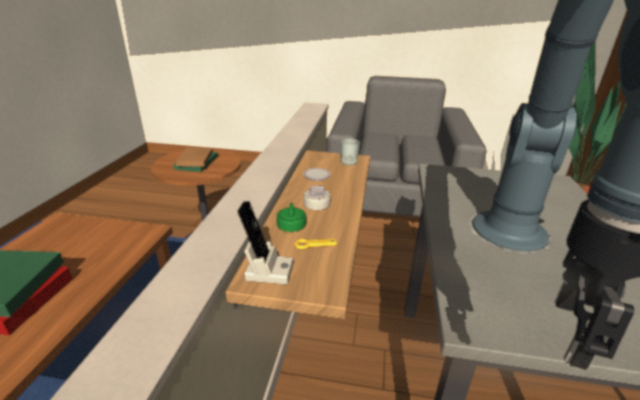

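The top view shows the white timer at about (346,191), the green decoy at (295,171), the coaster at (427,182), the cup at (490,219), the opener at (262,203) and the dock at (210,165). The side view agrees, with the timer at (317,199). I'll measure the timer next.

```bash
cat > h.py <<'E'
import numpy as np
def pts(d):
    v,u=np.mgrid[0:400,0:640];z=d["depth"]
    c=np.stack([(u-d["cx"])/d["fx"]*z,(v-d["cy"])/d["fy"]*z,z],-1)
    return (c-d["t"])@d["R"]
def onplane(d,u,v,z):
    r=np.array([(u-d["cx"])/d["fx"],(v-d["cy"])/d["fy"],1])@d["R"];o=-d["t"]@d["R"]
    return o+r*(z-o[2])/r[2]
E
python3 - <<'E'
from h import *
import cv2
d=dict(np.load("top1.npz"));P=pts(d);f=d["frame"]
for n,(u,v) in dict(green=(295,171),coaster=(427,182),cup=(490,219),opener=(262,210),dock=(210,180),wall=(300,110),shelf=(380,220)).items(): print(n,P[v,u].round(3))
w=P[160:225,315:380].reshape(-1,3)
m=(w[:,2]>.028)&(w[:,2]<.039);q=w[m];print("face",m.sum(),q.mean(0),q.min(0),q.max(0))
m=(w[:,2]>.05);q=w[m];print("bar",m.sum(),q.mean(0),q.min(0),q.max(0),q[:,2].max())
print(cv2.minAreaRect(q[:,:2].astype(np.float32)*1000))
c=f[165:220,315:377];cv2.imwrite("pics/c1.png",cv2.resize(c,None,fx=9,fy=9,interpolation=cv2.INTER_CUBIC)[:,:,::-1])
E
```

```text
green [0.613 0.094 0.039]
coaster [ 0.605 -0.253  0.007]
cup [ 0.512 -0.412  0.011]
opener [0.513 0.176 0.01 ]
dock [0.583 0.312 0.028]
wall [0.781 0.088 0.04 ]
shelf [ 0.5   -0.13   0.005]
face 451 [ 0.56357029 -0.03707358  0.03593483] [ 0.52556385 -0.07947867  0.02834781] [0.60894948 0.00487172 0.03899234]
bar 113 [ 0.51725935 -0.02161926  0.26455726] [ 0.3285671  -0.04874968  0.0505228 ] [0.58737266 0.03564911 1.01646298] 1.0164629787160082
((455.2932434082031, -9.839889526367188), (28.676389694213867, 267.7550354003906), 76.36717987060547)
```

View pics/c1.png

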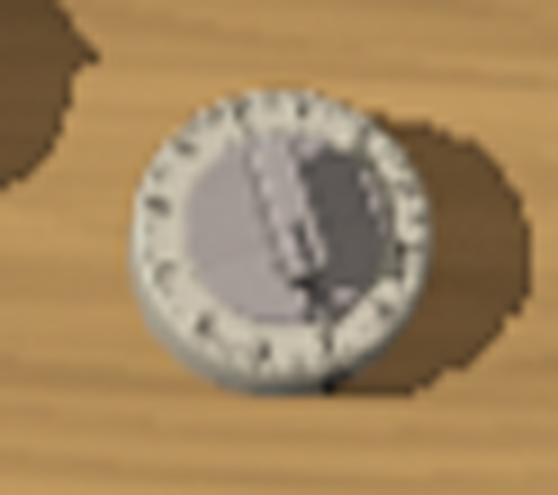

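The crop shows the dial pointing at the off mark. The bar runs from (262,130) to (315,280) and the mark is at about (328,345), lower right. The timer centre is near (0.567,-0.037) with its face at z=36 mm, which matches the given size. I'll move above it at the current height.

```bash
R='{"delta_pos":[-35,-34.6,0],"twist":0}'; python3 -m crank '{"moves":[{"delta_pos":[-35,-34.6,0],"twist":0},{"delta_pos":[-35,-34.6,0],"twist":0},{"delta_pos":[-35,-34.6,0],"twist":0},{"delta_pos":[-35,-34.6,0],"twist":0},{"delta_pos":[-35,-34.6,0],"twist":0},{"delta_pos":[-35,-34.6,0],"twist":0},{"delta_pos":[-35,-34.6,0],"twist":0},{"delta_pos":[-35,-34.6,0],"twist":0}]}' 30
python3 -m crank '{"moves":[{"delta_pos":[-35,-34.6,0],"twist":0},{"delta_pos":[-35,-34.6,0],"twist":0},{"delta_pos":[-35,-34.6,0],"twist":0},{"delta_pos":[-35,-34.6,0],"twist":0},{"delta_pos":[-35,-34.6,0],"twist":0},{"delta_pos":[-35,-34.6,0],"twist":0},{"delta_pos":[-35,-34.6,0],"twist":0},{"delta_pos":[-34,-34.6,0],"twist":0}]}'
python3 -m crank '{"moves":[{"delta_pos":[0,0,10],"twist":-1},{"delta_pos":[0,0,10],"twist":-1},{"delta_pos":[0,0,10],"twist":-1},{"delta_pos":[0,0,10],"twist":-1},{"delta_pos":[0,0,10],"twist":-1},{"delta_pos":[0,0,0],"twist":-0.5},{"delta_pos":[0,0,0],"twist":0},{"delta_pos":[0,0,0],"twist":0}]}'
python3 - <<'E'
from rig import *
import cv2,numpy as np
s=get_state();print(np.round(s["joint_pos"],2))
d=snapshot("wrist");cv2.imwrite("pics/w1.png",d["frame"][:,:,::-1]);np.savez("w1.npz",**d);print(d["fx"],d["cx"],d["cy"],d["R"],d["t"])
E
```

```text
clock: 1.1
tool_pos: [0.3596, 0.2961, 0.231]
orientation: [0.117, 0.993, -0.0, -0.0]
wrist_force: [0.9, 0.0, -0.8]
width: 0.0302
gripper_force: 0.0
clock: 2.1
tool_pos: [0.5664, -0.0374, 0.2309]
orientation: [0.117, 0.993, 0.0, -0.0]
wrist_force: [0.6, 1.3, 0.8]
width: 0.0303
gripper_force: 0.0
clock: 3.1
tool_pos: [0.566, -0.0363, 0.1812]
orientation: [-0.169, 0.986, -0.0, -0.0]
wrist_force: [-0.2, -0.7, -0.9]
width: 0.0301
gripper_force: 0.0
[-0.45  0.3   0.52  1.87 -0.18  1.01  2.06]
309.70691628693146 317.79371811125014 199.7887903817304 [[-3.34410944e-01  9.42427310e-01 -2.91385629e-04]
 [ 9.04058801e-01  3.20883554e-01  2.82332126e-01]
 [ 2.66171007e-01  9.41515232e-02 -9.59316676e-01]] [ 0.22398274 -0.52283558  0.18393653]
```

View pics/w1.png

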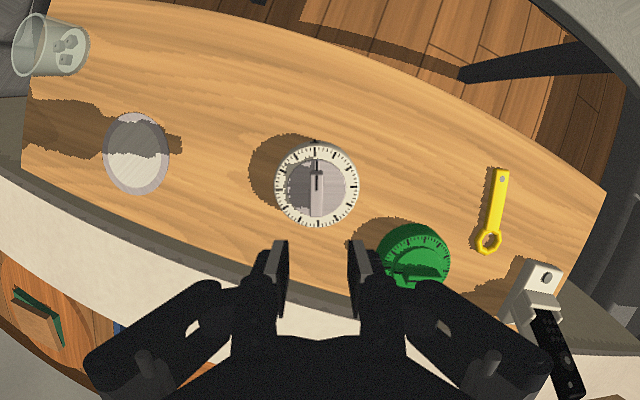

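The wrist view shows the timer at (317,185). Its pointer and off mark are at the top, (316,150), and the bar is nearly parallel to the pads. I'll compute the axis and bar angle from this view.

```bash
cat >> h.py <<'E'
def fish(d):
    v,u=np.mgrid[0:400,0:640];x=(u-d["cx"])/d["fx"];y=(v-d["cy"])/d["fy"];r=np.hypot(x,y)+1e-9
    k=np.tan(r)/r;z=d["depth"]
    return (np.stack([x*k*z,y*k*z,z],-1)-d["t"])@d["R"]
E
python3 - <<'E'
from h import *
import cv2
d=dict(np.load("w1.npz"));P=fish(d);f=d["frame"]
c=f[135:235,265:370];cv2.imwrite("pics/c2.png",cv2.resize(c,None,fx=6,fy=6,interpolation=cv2.INTER_CUBIC)[:,:,::-1])
w=P[140:235,265:370].reshape(-1,3)
for lo,hi in((.033,.038),(.0385,.043),(.0585,.066)):
    q=w[(w[:,2]>lo)&(w[:,2]<hi)&(np.hypot(w[:,0]-.566,w[:,1]+.037)<.046)];x=q[:,:2].astype(np.float32)*1000
    (a,b),r=cv2.minEnclosingCircle(x);e=cv2.fitEllipse(cv2.convexHull(x))
    l=cv2.fitLine(x,cv2.DIST_L2,0,.01,.01).ravel()
    print(len(q),np.median(q[:,2]),q.mean(0),"circ",a,b,r,"ell",e,"rect",cv2.minAreaRect(x),"dir",np.degrees(np.arctan2(l[1],l[0])))
E
```

```text
2820 0.03627539173263739 [ 0.56431369 -0.03915504  0.03620171] circ 567.1201782226562 -38.38993835449219 42.053951263427734 ell ((567.436767578125, -38.299015045166016), (82.65705108642578, 83.5435562133789), 38.149227142333984) rect ((567.2239379882812, -38.06829071044922), (82.58418273925781, 82.55703735351562), 36.62315368652344) dir -71.362076
2030 0.040754564595811324 [ 0.56582298 -0.03866261  0.04073804] circ 570.9584350585938 -36.58823776245117 36.26313018798828 ell ((569.6456298828125, -36.40122985839844), (62.116485595703125, 71.82865142822266), 47.3507194519043) rect ((571.8619995117188, -39.15523147583008), (60.367584228515625, 64.94710540771484), 50.29402160644531) dir -71.346756
570 0.0627292952068357 [ 0.56719846 -0.03805294  0.06267062] circ 567.785400390625 -37.93537902832031 20.035751342773438 ell ((567.6853637695312, -37.85544204711914), (30.569236755371094, 40.34647750854492), 106.56941223144531) rect ((567.6984252929688, -37.808860778808594), (39.342262268066406, 10.783300399780273), 19.25543785095215) dir 19.41091
```

View pics/c2.png

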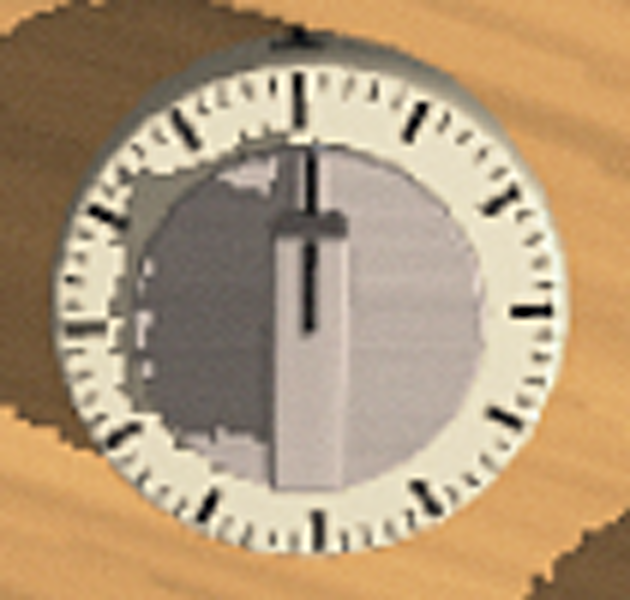

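The crop shows the off mark at (298,100) and the bar's line from (308,330) to (312,150), so the dial may start slightly above zero. I'll measure both angles properly from the tick pattern.

```bash
cat >> h.py <<'E'
def dial(d,c,guess=199):
    """c: axis xy (m). tick-ring azimuth of off mark and bar azimuth (deg, ccw), fisheye picture"""
    import cv2
    def proj(X):
        p=X@d["R"].T+d["t"];r=np.hypot(p[...,0],p[...,1]);k=np.arctan2(r,p[...,2])/r
        return (k*p[...,0]*d["fx"]+d["cx"]).astype(np.float32),(k*p[...,1]*d["fy"]+d["cy"]).astype(np.float32)
    th=np.radians(np.arange(0,360,.25));g=cv2.cvtColor(d["frame"],cv2.COLOR_RGB2GRAY)
    rr=np.arange(.034,.0421,.0005)
    T,Rr=np.meshgrid(th,rr);X=np.stack([c[0]+Rr*np.cos(T),c[1]+Rr*np.sin(T),0*T+.036],-1)
    im=cv2.remap(g,*proj(X),cv2.INTER_LINEAR).astype(float)
    p=im.mean(0);dark=np.clip(cv2.medianBlur(p.astype(np.float32)[None],5).ravel()*0+np.median(p)-p,0,None)
    out={}
    for n in(12,60):
        z=(dark*np.exp(1j*n*th)).sum();per=360/n;ph=np.degrees(np.angle(z))/n
        out[n]=ph+per*np.round((guess-ph)/per)
    P=fish(d);q=P[(P[...,2]>.0585)&(P[...,2]<.066)&(np.hypot(P[...,0]-c[0],P[...,1]-c[1])<.0235)][:,:2].astype(np.float32)*1000
    b=cv2.minAreaRect(q) if len(q)>20 else None
    cv2.imwrite("pics/polar.png",cv2.resize(im.astype(np.uint8),(1440,85))[:,:])
    i=np.argsort(p)[:25];return out,b,sorted(th[i]*57.2958)
E
python3 - <<'E'
from h import *
d=dict(np.load("w1.npz"))
for c in((.5673,-.0383),(.5677,-.0379),(.567,-.038)): o=dial(d,c);print(o[0],o[1]);
print(np.round(o[2],1))
for u,v in((298/6+265,85/6+135),(298/6+265,120/6+135)):
    u=(u-d["cx"])/d["fx"];v=(v-d["cy"])/d["fy"];r=np.hypot(u,v);k=np.tan(r)/r
    ray=np.array([u*k,v*k,1])@d["R"];o=-d["t"]@d["R"];X=o+ray*(.036-o[2])/ray[2];e=X[:2]-(.5673,-.0383);print(X,np.hypot(*e),np.degrees(np.arctan2(*e[::-1]))%360)
E
```

```text
{12: np.float64(201.7234677930209), 60: np.float64(196.11234838241998)} ((567.6984252929688, -37.808860778808594), (39.342262268066406, 10.783300399780273), 19.25543785095215)
{12: np.float64(201.6527922131142), 60: np.float64(201.9619323178131)} ((567.6984252929688, -37.808860778808594), (39.342262268066406, 10.783300399780273), 19.25543785095215)
{12: np.float64(201.73209231349227), 60: np.float64(196.2296287732852)} ((567.6984252929688, -37.808860778808594), (39.342262268066406, 10.783300399780273), 19.25543785095215)
[ 22.  202.5 202.8 203.  232.5 232.8 233.  233.3 262.5 262.8 263.  263.3
 263.5 263.8 322.  322.3 322.5 322.8 323.  323.3 351.5 351.8 352.  352.3
 352.5]
[ 0.53312699 -0.05157649  0.036     ] 0.03666141625739847 201.23155134563225
[ 0.53833568 -0.04973901  0.036     ] 0.03114133398048198 201.55078008238272
```

The ring phase puts the off mark at azimuth 202.0° and the bar at 199.3°, so the dial starts near 0.05 rad. Target bar azimuths are below 141° (about 136°) for the wind, then 172°. Now I'll descend, with the bar centre at (0.5675,-0.038).

```bash
python3 -m crank '{"moves":[{"delta_pos":[-0.8,-2.0,20],"twist":0},{"delta_pos":[0,0,25],"twist":0},{"delta_pos":[0,0,25],"twist":0},{"delta_pos":[0,0,25],"twist":0},{"delta_pos":[0,0,20],"twist":0},{"delta_pos":[0,0,10],"twist":0},{"delta_pos":[0,0,8],"twist":0},{"delta_pos":[0,0,0],"twist":0}]}' 30
python3 -m crank '{"moves":[{"delta_pos":[0,0,2],"twist":0},{"delta_pos":[0,0,0],"twist":0},{"delta_pos":[0,0,0],"twist":0}]}' 30
python3 - <<'E'
from rig import *
import cv2,numpy as np
d=snapshot("wrist");cv2.imwrite("pics/w2.png",d["frame"][:,:,::-1]);np.savez("w2.npz",**d)
E
```

```text
clock: 4.15
tool_pos: [0.5675, -0.0379, 0.0481]
orientation: [-0.17, 0.985, -0.0, -0.0]
wrist_force: [0.2, -0.6, 0.4]
width: 0.0299
gripper_force: 0.0
clock: 4.53
tool_pos: [0.5679, -0.0379, 0.0467]
orientation: [-0.17, 0.985, 0.0, 0.0]
wrist_force: [-0.3, -0.6, 0.3]
width: 0.0302
gripper_force: 0.0
```

View pics/w2.png

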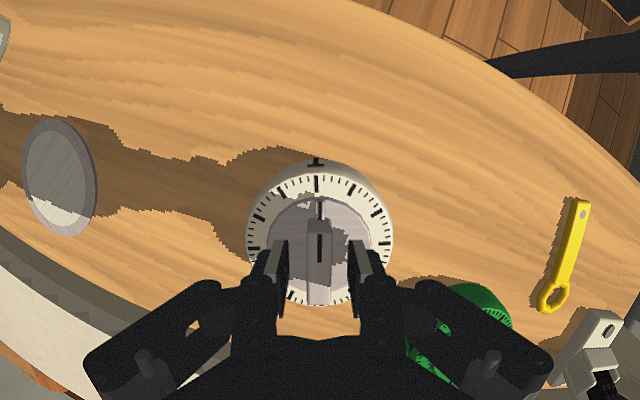

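The bar at column 319 sits centred between the pads at 275 and 360. I'll close the gripper, then bear down in small steps.

```bash
python3 -m crank '{"moves":[{"delta_pos":[0,0,2],"twist":0},{"delta_pos":[0,0,0],"twist":0},{"delta_pos":[0,0,0],"twist":0},{"delta_pos":[0,0,0],"twist":0},{"delta_pos":[0,0,0],"twist":0},{"delta_pos":[0,0,0],"twist":0}]}' 6
python3 -m crank '{"moves":[{"delta_pos":[0,0,0.5],"twist":0},{"delta_pos":[0,0,0],"twist":0},{"delta_pos":[0,0,0],"twist":0}]}'
```

```text
clock: 5.32
tool_pos: [0.5678, -0.0379, 0.0446]
orientation: [-0.17, 0.985, 0.0, 0.0]
wrist_force: [-1.4, 0.1, 4.6]
width: 0.0108
gripper_force: 60.1
clock: 5.7
tool_pos: [0.5678, -0.0379, 0.0445]
orientation: [-0.17, 0.985, 0.0, 0.0]
wrist_force: [-1.3, -0.3, 8.5]
width: 0.0105
gripper_force: 60.6
```

```bash
python3 -m crank '{"moves":[{"delta_pos":[0,0,0.4],"twist":0},{"delta_pos":[0,0,0.3],"twist":0},{"delta_pos":[0,0,0],"twist":0},{"delta_pos":[0,0,0],"twist":0}]}'; python3 -c "
from rig import *
import time
s=get_state();print(s['wrist_force'],s['ft_torque'])"
```

```text
clock: 6.2
tool_pos: [0.5678, -0.0379, 0.0445]
orientation: [-0.17, 0.985, 0.0, 0.0]
wrist_force: [-3.5, 1.3, 12.7]
width: 0.0107
gripper_force: 61.2
[-3.48833328  1.26713287 12.68977282] [0.07081647 0.76791541 0.03026037]
```

```bash
python3 -m crank '{"moves":[{"delta_pos":[0,0,0.3],"twist":0},{"delta_pos":[0,0,0],"twist":0},{"delta_pos":[0,0,0],"twist":0.4},{"delta_pos":[0,0,0],"twist":0.4},{"delta_pos":[0,0,0],"twist":0.4},{"delta_pos":[0,0,0],"twist":0.4},{"delta_pos":[0,0,0],"twist":0}]}'; python3 -c "
from rig import *
s=get_state();print(s['wrist_force'],s['ft_torque'])"
```

```text
clock: 7.08
tool_pos: [0.5679, -0.0379, 0.0445]
orientation: [-0.087, 0.996, 0.0, -0.0]
wrist_force: [-3.9, 0.2, 14.3]
width: 0.0108
gripper_force: 61.4
[-3.90562337  0.22687628 14.30137768] [ 0.10028771  0.90440759 -0.06114482]
```

```bash
cat >> h.py <<'E'
def ring(d,c=(.5675,-.038)):
    import cv2
    th=np.radians(np.arange(100,300,.1));rr=np.arange(.036,.0421,.0005)
    T,Rr=np.meshgrid(th,rr);X=np.stack([c[0]+Rr*np.cos(T),c[1]+Rr*np.sin(T),0*T+.036],-1)
    p=X@d["R"].T+d["t"];r=np.hypot(p[...,0],p[...,1]);k=np.arctan2(r,p[...,2])/r
    im=cv2.remap(cv2.cvtColor(d["frame"],cv2.COLOR_RGB2GRAY),(k*p[...,0]*d["fx"]+d["cx"]).astype(np.float32),(k*p[...,1]*d["fy"]+d["cy"]).astype(np.float32),cv2.INTER_LINEAR)
    p=im.astype(np.float32).mean(0);q=np.log(p+5);return q-cv2.GaussianBlur(q[None],(0,0),25).ravel()
def rot(a,b,c=202,w=45):
    """ccw turn (deg) of ring picture b against a, window c+-w"""
    i0=int((c-w-100)*10);n=int(20*w);A=a[i0:i0+n];s=np.arange(-200,201)
    v=[np.corrcoef(A,b[i0+k:i0+k+n])[0,1] for k in s];j=np.argsort(v)[::-1][:1];o=[(s[k]/10,round(v[k],2)) for k in j]
    return o
E
python3 - <<'E'
from rig import *
from h import *
d=snapshot("wrist");np.savez("w3.npz",**d)
a=ring(dict(np.load("w1.npz")));b=ring(dict(np.load("w2.npz")));c=ring(d)
for w in(25,40,50):print(rot(a,b,w=w),rot(a,c,w=w),rot(b,c,w=w))
E
```

```text
[(np.float64(-0.1), np.float64(0.88))] [(np.float64(1.0), np.float64(0.88))] [(np.float64(1.1), np.float64(0.98))]
[(np.float64(-0.1), np.float64(0.91))] [(np.float64(1.0), np.float64(0.92))] [(np.float64(1.0), np.float64(0.97))]
[(np.float64(-0.1), np.float64(0.91))] [(np.float64(0.9), np.float64(0.9))] [(np.float64(1.0), np.float64(0.97))]
```

The housing is holding (about 1° of measurement change) while the bar turned 9.6°, so I'll go on winding.

```bash
python3 -m crank '{"moves":[{"delta_pos":[0,0,0],"twist":0.5},{"delta_pos":[0,0,0],"twist":0.6},{"delta_pos":[0,0,0],"twist":0.6},{"delta_pos":[0,0,0],"twist":0.6},{"delta_pos":[0,0,0],"twist":0.6},{"delta_pos":[0,0,0],"twist":0.6},{"delta_pos":[0,0,0],"twist":0.4},{"delta_pos":[0,0,0],"twist":0}]}'; python3 - <<'E'
from rig import *
from h import *
s=get_state();print(s['wrist_force'],s['ft_torque'])
d=snapshot("wrist");np.savez("w4.npz",**d)
a=ring(dict(np.load("w1.npz")));c=ring(d)
for cc,w in((202,25),(190,30),(190,40)):print(rot(a,c,cc,w))
E
```

```text
clock: 8.12
tool_pos: [0.5679, -0.038, 0.0445]
orientation: [0.117, 0.993, 0.0, -0.0]
wrist_force: [-3.4, 1.2, 15.0]
width: 0.0106
gripper_force: 61.4
[-3.39381163  1.19879228 14.98097211] [7.72619001e-02 9.87042564e-01 3.81275619e-04]
[(np.float64(1.2), np.float64(0.9))]
[(np.float64(1.1), np.float64(0.92))]
[(np.float64(1.1), np.float64(0.91))]
```

```bash
python3 -m crank '{"moves":[{"delta_pos":[0,0,0],"twist":0.6},{"delta_pos":[0,0,0],"twist":0.8},{"delta_pos":[0,0,0],"twist":0.8},{"delta_pos":[0,0,0],"twist":0.8},{"delta_pos":[0,0,0],"twist":0.8},{"delta_pos":[0,0,0],"twist":0.8},{"delta_pos":[0,0,0],"twist":0.6},{"delta_pos":[0,0,0],"twist":0}]}'; python3 -m crank '{"moves":[{"delta_pos":[0,0,0],"twist":0},{"delta_pos":[0,0,0],"twist":0}]}'; python3 - <<'E'
from rig import *
from h import *
s=get_state();print(s['wrist_force'],s['ft_torque'],s["orientation"])
d=snapshot("wrist");np.savez("w5.npz",**d)
import cv2;cv2.imwrite("pics/w5.png",cv2.resize(d["frame"][140:320,220:420],None,fx=3,fy=3)[:,:,::-1])
a=ring(dict(np.load("w1.npz")));c=ring(d)
for cc,w in((190,25),(170,25),(150,25),(190,30)):print(rot(a,c,cc,w))
E
```

```text
clock: 9.18
tool_pos: [0.5678, -0.0381, 0.0445]
orientation: [0.38, 0.925, 0.0, -0.0]
wrist_force: [-4.5, 1.3, 14.5]
width: 0.0106
gripper_force: 61.5
clock: 9.43
tool_pos: [0.5678, -0.0381, 0.0445]
orientation: [0.38, 0.925, 0.001, -0.0]
wrist_force: [-4.6, 1.2, 14.3]
width: 0.0106
gripper_force: 61.5
[-4.64754257  1.19011878 14.28925079] [ 0.09812258  0.97176123 -0.07335883] [ 3.80124741e-01  9.24934980e-01  5.65641833e-04 -3.78323585e-04]
[(np.float64(1.3), np.float64(0.93))]
[(np.float64(1.2), np.float64(0.92))]
[(np.float64(1.0), np.float64(0.91))]
[(np.float64(1.3), np.float64(0.92))]
```

View pics/w5.png

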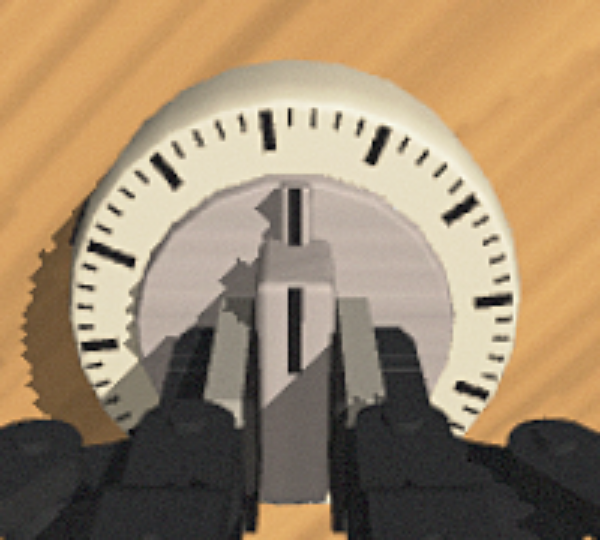

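The crop shows the longest (off) mark at (112,254), five minutes at (165,170), ten at (267,130), and the pointer at column 295, just past 11 minutes. Step 1 is done, so I'll turn back about 37°.

```bash
python3 -m crank '{"moves":[{"delta_pos":[0,0,0],"twist":-0.6},{"delta_pos":[0,0,0],"twist":-0.8},{"delta_pos":[0,0,0],"twist":-0.8},{"delta_pos":[0,0,0],"twist":-0.8},{"delta_pos":[0,0,0],"twist":-0.8},{"delta_pos":[0,0,0],"twist":-0.8},{"delta_pos":[0,0,0],"twist":-0.8},{"delta_pos":[0,0,0],"twist":-0.8}]}'; python3 -m crank '{"moves":[{"delta_pos":[0,0,0],"twist":0},{"delta_pos":[0,0,0],"twist":0},{"delta_pos":[0,0,0],"twist":0}]}'; python3 - <<'E'
from rig import *
from h import *
s=get_state();print(s['wrist_force'],s['ft_torque'],s["orientation"])
d=snapshot("wrist");np.savez("w6.npz",**d)
import cv2;cv2.imwrite("pics/w6.png",cv2.resize(d["frame"][140:320,220:420],None,fx=3,fy=3)[:,:,::-1])
a=ring(dict(np.load("w1.npz")));c=ring(d)
for cc,w in((190,25),(170,25),(150,25),(190,30)):print(rot(a,c,cc,w))
E
```

```text
clock: 10.48
tool_pos: [0.5679, -0.038, 0.0445]
orientation: [0.064, 0.998, 0.001, -0.0]
wrist_force: [-3.3, 0.3, 14.2]
width: 0.0103
gripper_force: 61.4
clock: 10.85
tool_pos: [0.5678, -0.038, 0.0445]
orientation: [0.065, 0.998, 0.0, -0.0]
wrist_force: [-4.8, 0.4, 13.9]
width: 0.011
gripper_force: 61.4
[-4.7540192   0.4294664  13.93432642] [0.05437875 0.88807251 0.12624771] [ 6.46805847e-02  9.97905894e-01  4.91712049e-04 -8.64267921e-05]
[(np.float64(1.0), np.float64(0.92))]
[(np.float64(0.9), np.float64(0.91))]
[(np.float64(0.7), np.float64(0.93))]
[(np.float64(1.0), np.float64(0.92))]
```

View pics/w6.png

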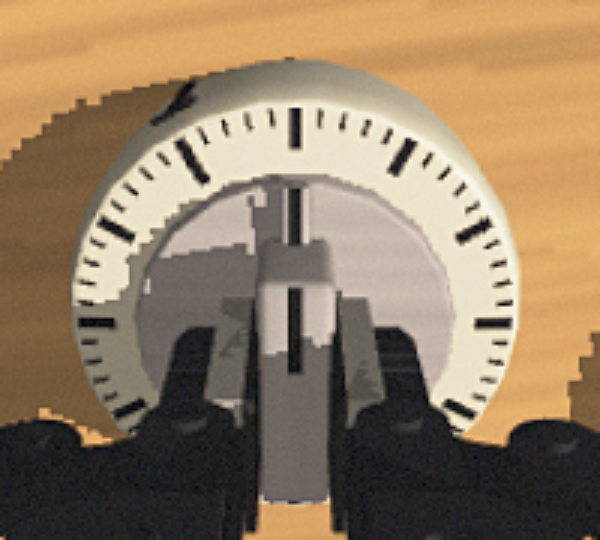

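The pointer, at column 295, lies right on the five-minute tick at (295,128), with the off mark at (190,160). Now I'll ease the push, open and rise.

```bash
python3 -m crank '{"moves":[{"delta_pos":[0,0,-0.5],"twist":0},{"delta_pos":[0,0,-0.4],"twist":0},{"delta_pos":[0,0,0],"twist":0}]}'; python3 -m crank '{"moves":[{"delta_pos":[0,0,0],"twist":0},{"delta_pos":[0,0,0],"twist":0},{"delta_pos":[0,0,0],"twist":0},{"delta_pos":[0,0,0],"twist":0}]}' 32;  python3 -m crank '{"moves":[{"delta_pos":[0,0,-5],"twist":0},{"delta_pos":[0,0,-15],"twist":0},{"delta_pos":[0,0,-25],"twist":0},{"delta_pos":[0,0,-30],"twist":0},{"delta_pos":[0,0,-30],"twist":0},{"delta_pos":[0,0,-30],"twist":0},{"delta_pos":[0,0,0],"twist":0},{"delta_pos":[0,0,0],"twist":0}]}'; python3 - <<'E'
from rig import *
from h import *
d=snapshot("wrist");np.savez("w7.npz",**d)
import cv2;cv2.imwrite("pics/w7.png",cv2.resize(d["frame"][125:245,260:380],None,fx=4.8,fy=4.8)[:,:,::-1])
a=ring(dict(np.load("w1.npz")));c=ring(d)
print(rot(a,c,200,50),dial(d,(.5675,-.038),202)[:2])
E
```

```text
clock: 11.28
tool_pos: [0.5678, -0.038, 0.0446]
orientation: [0.065, 0.998, 0.0, 0.0]
wrist_force: [-2.0, 0.5, 8.9]
width: 0.0103
gripper_force: 60.7
clock: 11.78
tool_pos: [0.5673, -0.0379, 0.0434]
orientation: [0.065, 0.998, -0.0, -0.0]
wrist_force: [-0.2, -0.4, 0.7]
width: 0.0319
gripper_force: 0.0
clock: 12.78
tool_pos: [0.5672, -0.0378, 0.1787]
orientation: [0.065, 0.998, 0.0, -0.0]
wrist_force: [0.3, 0.4, -0.4]
width: 0.0319
gripper_force: 0.0
[(np.float64(0.8), np.float64(0.96))] ({12: np.float64(202.99946975061704), 60: np.float64(202.52202705868473)}, ((567.749267578125, -38.00880432128906), (12.266855239868164, 38.874473571777344), 82.21485137939453))
```

View pics/w7.png

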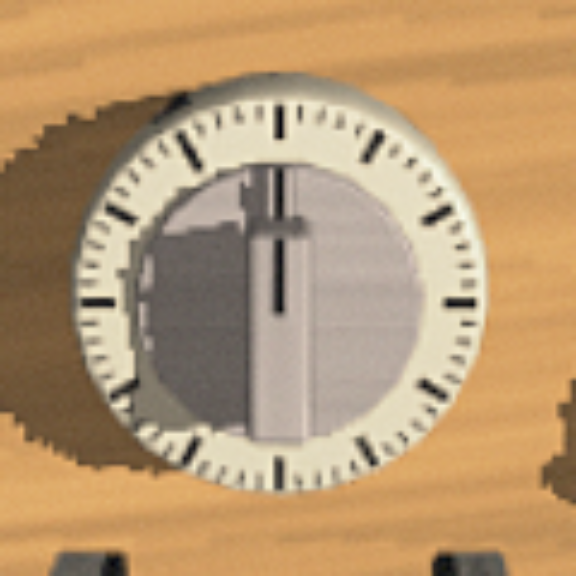

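The pointer line at column 279 is exactly on the five-minute tick at (279,122), and the off mark is at (190,150). The bar is at 172.2° against a ring phase of 202.5°, which makes 30.3°. The timer has moved less than 1 mm and about 1°.

```bash
python3 -c "
from rig import *
print(hand_in())"
```

```text
the job is handed in; nothing more can be done
None
```

I wound the timer to about 11 minutes, turned it back to five and let go. The dial measured about 30° (0.53 rad), the timer stayed within about 1 mm and 1° of where it started, my push read about 15 N at most, and the job is handed in; no verdict came back.

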